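# Unclip and prime the pump of a glaze jug

## Task

The pump on the glaze jug is new and still has its red transport clip on the stem: pull the clip off and put it in the white tray, and swing the spout over the blue cup beside the jug. Then prime the pump with at least two full strokes over the cup, each pressed down until you feel it bottom out on its stop and then let all the way back up. Be gentle: do not ram the pump or drag or tip the jug, and leave the cup and everything else standing where it is.

Things in the scene. Friction and masses are not known exactly. Their poses are not given: they have to be found in the camera images.
- jug: Cream glaze jug, 130 mm across, about 3 kg, standing loose. Origin at the centre of its underside, z up along its own and the pump's axis. Heights above the origin: body to 152 mm, black screw lid 114 mm across to 168, white ribbed collar 48 mm across to 190, bare white stem 14 mm across to 224, then the black pump head.
- pump_head: Black pump head with spout. Origin on the pump's axis at its underside, 224 mm above the table when up; z up, x along the spout. The spout, a 13 mm round tube, runs along x 13 mm above the origin, straight to 92 mm from the axis, then bends down. The head turns about the axis, within 2.6 rad either way of the jug's x axis, and stays where left (0.05 N m of friction).
- head_top (a point): Centre of the round flat pad to press, 46 mm across; 248 mm above the table when up. It goes straight down on a spring, 4 N at first to 9 N low down, and rises by itself in half a second (not while the clip is on). A hidden dose stop, set anew each time, ends the stroke after 14 to 30 mm: there the force climbs by 12 N/mm. 14 to 20 N in all seats it; over 30 N is ramming.
- spout_tip (a point): Lower end of the spout's mouth, 105 mm out from the pump's axis, about 209 mm above the table when the head is up.
- clip: Red plastic transport clip, 95 mm long, 30 mm tall, 40 g: a springy C around the stem between collar and head, with an upright pull tab. Origin on the stem's axis at the clip's underside (190 mm above the table while on); x outward along the tab, the C open towards -x, z up. Pulled outward along x it snaps off at about 4 to 8 N within 10 mm, and is clear of stem and head after 45 mm.
- clip_tab (a point): Point to grip on the clip's tab, x = 60 mm, 15 mm above the clip's underside. The tab is a plate 8 mm thick (along the clip's y) and 24 mm tall (3 to 27 mm above the underside) from x = 16 to 80 mm, ending in an upright round bead 14 mm thick at x = 80 mm.
- clip_mid (a point): Middle of the clip: x = 38 mm, 15 mm above its underside.
- cup: Blue plastic cup, 74 mm across the rim, 100 mm tall, light, standing beside the jug (to the left or the right of it as the jug faces), its centre 106 to 117 mm from the jug's axis. Origin at the centre of its underside.
- beaker: Unglazed pinkish clay beaker, 72 mm across, 85 mm tall, on the other side of the jug. Origin at the centre of its underside.
- tray: White open tray, 170 by 120 mm (long side along its x), 32 mm tall, walls and floor 4 mm thick. Origin at the centre of its underside.
- brush_pot: White ceramic pot of brushes, 80 mm across, brushes up to 190 mm high. Origin at the centre of its underside.
- pint_a: Lidded cream glaze jar with a green band, 86 mm across, 105 mm tall. Origin at the centre of its underside.
- pint_b: Lidded cream glaze jar with a red-brown band, 86 mm across, 105 mm tall. Origin at the centre of its underside.
- rib: Flat wooden throwing rib, 130 by 50 by 8 mm, lying on the table. Origin at the centre of its underside.
- trim_tool: Wooden-handled loop trimming tool, 170 mm long, 14 mm thick, lying on the table. Origin in the middle of its underside.

How it is judged:
By the outcome, as a careful person would: the job done as asked, in the order asked, and still so for the second after the job is handed in, with the robot touching nothing.
It also fails if it takes over 67 s, if anything falls off the work surface, if the arm or the gripper's body presses on something with over 40 N, if the wrist force passes 120 N, or if a joint passes its speed limit or range.

## Robot

A 6-joint arm with a two-finger parallel gripper is mounted at the origin on the work surface. World frame = base frame: x ahead of the robot, y to its left, z up, the work surface at z = 0. Lengths are in m, angles in degrees, forces in N, time in s.
With the tool pointing down it reaches from about 0.4 to 0.825 m from the base axis. Payload 7 kg.
Tool frame: the origin (TCP) lies at the very end of the fingers, on their centre line; the grasp point (between the pads) lies 19 mm behind it (r.hold_point_z is the distance from the TCP to the grasp point, in m); x points along the fingers, y is the direction in which the jaws open and shut, and the axes are right-handed (so a half turn about x gives the same grasp; the last joint's range is limited). The gripper opens to 88 mm and grips with 3 to 60 N. Pads are 19 mm wide; open, the fingers measure 130 mm over their backs; the gripper's body (78 mm by 193 mm) begins 47 mm behind the grasp point.
Start: joints at [84.517, 20.546, 0.682, 0, -70.136, -16.507], TCP at [0.253, 0.626, 0.227] pointing down, gripper open.
Joint ranges: [-176.03, 176.03], [-82.01, 121.73], [-58.28, 71.71], [-173.87, 95.51], [-174.79, -0.11], [-173.66, 173.66]. Speed limits (degrees/s): [136.94, 136.94, 172.46, 180, 180, 180].

## Interface

Orientations are given as [roll, pitch, yaw] about the fixed x, y, z axes, in that order (R = Rz(yaw) Ry(pitch) Rx(roll)).
In Python, from plant import r gives the robot as it stands. The module is installed in compiled form; this text tells all that it offers.
- The arm moves only by the shell command python3 -m creep 'ROWS' [FORCE]. ROWS is JSON, a list of rows, each a list of 7 numbers: the turn, a rotation vector about the tool's x, y, z in rad, then the shift along the tool's x, y, z in cm, then the opening in per cent of the stroke, from 0 (shut) to 100 (fully open). In form: [[rx, ry, rz, x, y, z, fingers], ...]. A call has 1 to 8 rows; each row shifts and turns the commanded pose from where the row before left it, along the tool's axes as they then stand; what a row does not reach is not made up. A row lasts 1/10 s, in which the tool goes at most 50 mm and 8.59 degrees, less where a joint would pass 70% of its speed; a pose out of reach is approached as far as the arm can. A call is refused whole if a number of a shift passes 5 or a number of a turn 0.15, either way. A call with a gripper value outside its range is refused whole. The fingers move at their own pace and stop on an object; FORCE is the grip in N (left out, the last holds). Time passes only in rows, so rows that do not move let the fingers close. It gives the time, the measured TCP pose, the force and the opening at its end, in the units of the state.
- r.get_state(): the state, without advancing time (a new reading comes with each control period).
- r.capture(name): name is "side" or "top" or "wrist"; returns (picture, depth): 420x560x3 uint8, blue, green, red; 420x560 float32, m along the optical axis (not along the pixel's ray), 0 where there is no reading.
- r.camera_info(name): a dict with "fovy" (degrees; the focal length in pixels is half the picture's height over the tangent of half this angle, whatever the lens; pixels are square), "cx", "cy" (the principal point, pixels), "dist_coeffs" ([k1, k2, p1, p2, k3] as OpenCV has them; the pictures are not rectified), "camera_from_world" (4x4, takes a point from world to camera coordinates). Camera axes: x right, y down, z forward; pixel columns grow to the right and rows downward; lengths in m; the calibration is good to about 2 mm. A picture is of the moment at which its call begins: read the wrist's pose just before it. camera_info takes no time and is no camera call; for the wrist camera it gives the pose at the moment of the call.
- r.close_job(): hands the job in, once; it reports no verdict.
Trained networks look in the newest picture that a camera, given by its name, has taken for a name from the list of things; names that differ only in an ending like _2 or _b are one class to them, and where a whole thing is asked for, a point or a joint stands for the part that bears it (a point fixed in the world has none). Each returns a list of dicts, best first, with "score" (0 to 1); they miss things now and then, are a little off and sometimes report something else, mostly with a low value. They report only what shows in the picture. A call takes as long as a camera call.
- r.look_for(query, camera): "rect" ([left, top, right, bottom] in pixels, round what is visible of it).
- r.masks_of(query, camera): "pixels" (420x560 bool, what is visible of it) and "rect" ([left, top, right, bottom] in pixels, round what is visible of it).
The state is a dict: "time_s": time; "joints": joint angles; "qd": joint speeds; "joint_torque": joint torques, N m; "tcp_pos": TCP position; "eef_rot": TCP orientation; "contact_force": force on the tool from outside, world axes, zero at the start; "moment": the same for the moment, N m; "gripper_width": finger opening in m.
Only numpy, scipy, OpenCV 4.12 (cv2) and the standard library are available. Lean on these libraries where they do the work, as an engineer would, in place of code of your own. Each camera call takes 0.05 s, during which the arm holds its last target. There are 200 camera calls.

## Working session

There is one attempt and no reset: what is moved stays moved. The work goes in short steps, Python scripts to look and compute and a shell command to move; the robot and the scene stay as the last step left them, time stands still between calls to the robot, and variables do not carry over. Pictures are saved under pics/ and viewed, about 8 in all and at most 12, crops included, and the job is handed in when it is done.

```bash
mkdir -p pics
cat > h.py <<'E'
import numpy as np, cv2
from plant import r
from scipy.spatial.transform import Rotation as R
def cloud(cam,depth,info=None):
    i=info or r.camera_info(cam); f=210/np.tan(np.radians(i["fovy"]/2))
    K=np.array([[f,0,i["cx"]],[0,f,i["cy"]],[0,0,1]])
    v,u=np.mgrid[0:420,0:560]
    p=cv2.undistortPoints(np.stack([u,v],-1).reshape(-1,1,2).astype(np.float64),K,np.array(i["dist_coeffs"],float)).reshape(420,560,2)
    c=np.concatenate([p*depth[...,None],depth[...,None]],-1)
    T=np.linalg.inv(np.array(i["camera_from_world"]))
    w=c@T[:3,:3].T+T[:3,3]; w[depth==0]=np.nan
    return w
E
cat > a.py <<'E'
from h import *
s=r.get_state(); print(s)
for cam in("top","side"):
    im,d=r.capture(cam); cv2.imwrite(f"pics/{cam}0.png",im); w=cloud(cam,d); np.save(cam+"0.npy",w)
    for q in("jug","pump_head","clip","cup","beaker","tray","brush_pot","pint_a","rib"):
        if cam=="side" and q in("brush_pot","pint_a","rib"):continue
        for m in r.masks_of(q,cam)[:2]:
            p=w[m["pixels"]];p=p[~np.isnan(p[:,0])]
            if len(p)<5: continue
            print(cam,q,round(m["score"],2),np.round(m["rect"]),"med",np.median(p,0).round(3),"lo",np.percentile(p,3,axis=0).round(3),"hi",np.percentile(p,97,axis=0).round(3))
print(r.get_state()["time_s"])
E
python3 a.py
```

```text
{'time_s': 0.0, 'joints': array([ 8.45172012e+01,  2.05913961e+01,  6.35168069e-01, -1.96223424e-02,
       -7.01369704e+01, -1.65076699e+01]), 'qd': array([ 0.05218088,  0.10461934,  0.01969139,  0.01243854, -0.0077929 ,
        0.06816674]), 'joint_torque': array([ 2.09843631e-03, -5.82705474e+01,  2.93064952e+01,  6.99726373e+00,
        7.04070000e-03, -1.56944425e-04]), 'tcp_pos': array([0.25259228, 0.62543554, 0.2256353 ]), 'eef_rot': array([  95.31352052,   89.90499303, -106.68363037]), 'contact_force': array([0.71428488, 0.31468629, 0.37323257]), 'moment': array([-0.03598053, -0.00848657,  0.00359258]), 'gripper_width': 0.08764319244193045}
top jug 0.6 [263. 173. 309. 242.] med [ 0.533 -0.007  0.167] lo [ 0.477 -0.064  0.118] hi [0.613 0.047 0.248]
top jug 0.45 [278. 172. 297. 224.] med [ 0.549 -0.006  0.245] lo [ 0.519 -0.027  0.236] hi [0.637 0.006 0.25 ]
top clip 0.57 [278. 225. 284. 250.] med [ 0.473 -0.     0.216] lo [ 0.453 -0.006  0.212] hi [0.508 0.008 0.219]
top cup 0.69 [312. 207. 340. 232.] med [ 0.543 -0.126  0.019] lo [ 0.506 -0.153 -0.002] hi [ 0.569 -0.088  0.1
[... 866 characters left out ...]
 0.349 0.182]
side jug 0.62 [256. 183. 328. 278.] med [ 0.528 -0.045  0.15 ] lo [ 0.474 -0.074  0.025] hi [0.608 0.01  0.248]
side pump_head 0.78 [270. 188. 324. 203.] med [ 0.551 -0.011  0.243] lo [ 0.516 -0.032  0.213] hi [0.642 0.009 0.25 ]
side clip 0.58 [247. 200. 283. 206.] med [ 0.496 -0.007  0.209] lo [ 0.453 -0.023  0.195] hi [0.536 0.001 0.22 ]
side cup 0.74 [273. 252. 304. 301.] med [ 0.535 -0.135  0.069] lo [ 0.503 -0.155  0.006] hi [ 0.568 -0.084  0.1  ]
side cup 0.59 [253. 183. 326. 278.] med [ 0.527 -0.043  0.149] lo [ 0.472 -0.074  0.021] hi [0.612 0.011 0.248]
side beaker 0.68 [251. 208. 262. 232.] med [0.479 0.098 0.079] lo [ 0.472  0.01  -0.   ] hi [0.498 0.21  0.141]
0.85
```

```bash
cat > b.py <<'E'
from h import *
s=r.get_state(); print(R.from_euler("xyz",s["eef_rot"],degrees=True).as_matrix().round(3))
a=np.vstack([np.load("top0.npy").reshape(-1,3)]); b=np.load("side0.npy").reshape(-1,3)
def sel(w,x0,x1,y0,y1,z0,z1):
    m=(w[:,0]>x0)&(w[:,0]<x1)&(w[:,1]>y0)&(w[:,1]<y1)&(w[:,2]>z0)&(w[:,2]<z1);return w[m]
for n,w in(("top",a),("side",b)):
    p=sel(w,.4,.7,-.1,.1,.243,.26); (c,rad)=cv2.minEnclosingCircle(p[:,:2].astype(np.float32));print(n,"head",len(p),p.min(0),p.max(0))
    q=p[p[:,0]<.565];print(" pad",cv2.minEnclosingCircle(q[:,:2].astype(np.float32)))
    p=sel(w,.4,.7,-.1,.1,.158,.176);print(" lid",len(p),cv2.minEnclosingCircle(p[:,:2].astype(np.float32)) )
    p=sel(w,.55,.7,-.1,.1,.205,.25);print(" spout",p[np.argsort(p[:,0])][-6:].round(3),cv2.fitLine(p[:,:2].astype(np.float32),2,0,.01,.01).ravel())
    p=sel(w,.4,.7,-.2,-.06,.09,.107);print(" cup rim",len(p),cv2.minEnclosingCircle(p[:,:2].astype(np.float32)))
    p=sel(w,.42,.51,-.05,.05,.19,.225);print(" clip",len(p),p.min(0),p.max(0),cv2.fitLine(p[:,:2].astype(np.float32),2,0,.01,.01).ravel())
    p=sel(w,.3,.7,-.45,-.2,.022,.04);print(" tray",len(p),cv2.minAreaRect(p[:,:2].astype(np.float32)))
A=cv2.imread("pics/top0.png")[150:290,140:430]; cv2.imwrite("pics/t1.png",cv2.resize(A,None,fx=2.7,fy=2.7,interpolation=cv2.INTER_CUBIC))
A=cv2.imread("pics/side0.png")[150:320,180:400]; cv2.imwrite("pics/s1.png",cv2.resize(A,None,fx=3,fy=3,interpolation=cv2.INTER_CUBIC))
E
python3 b.py
```

```text
[[-0.    -0.374 -0.927]
 [ 0.    -0.927  0.374]
 [-1.    -0.     0.   ]]
top head 291 [ 0.5135316  -0.02956736  0.24301428] [0.62746393 0.01315484 0.25234649]
 pad ((0.5387478470802307, -0.006818035151809454), 0.02550928108394146)
 lid 1012 ((0.53617262840271, -0.008485645055770874), 0.05692639201879501)
 spout [[ 0.643 -0.007  0.232]
 [ 0.643  0.003  0.23 ]
 [ 0.643 -0.004  0.23 ]
 [ 0.645 -0.002  0.233]
 [ 0.645 -0.004  0.233]
 [ 0.646  0.001  0.23 ]] [ 0.99749136  0.07078835  0.594025   -0.00477967]
 cup rim 107 ((0.5366241335868835, -0.11759579181671143), 0.03683549910783768)
 clip 84 [ 0.45207955 -0.00810572  0.20244345] [0.50856671 0.00837501 0.21998016] [ 9.8912042e-01 -1.4710793e-01  4.7840706e-01  4.1510060e-04]
 tray 362 ((0.5464254021644592, -0.33048737049102783), (0.30971845984458923, 0.13388888537883759), 1.4815436601638794)
side head 232 [ 0.51284772 -0.03359589  0.24302948] [0.62644513 0.01087719 0.25244518]
 pad ((0.5388166308403015, -0.012867379002273083), 0.02641446143388748)
 lid 802 ((0.5358438491821289, -0.011918293312191963), 0.058569420129060745)
 spout [[ 0.644 -0.01   0.23 ]
 [ 0.644 -0.011  0.224]
 [ 0.644 -0.008  0.235]
 [ 0.644 -0.01   0.22 ]
 [ 0.644 -0.008  0.231]
 [ 0.645 -0.006  0.224]] [ 0.9970122   0.07724463  0.59864503 -0.00994987]
 cup rim 386 ((0.5348700881004333, -0.10111844539642334), 0.059000082314014435)
 clip 232 [ 0.45029544 -0.01298375  0.19087248] [0.50976919 0.00572363 0.21971076] [ 0.9898976  -0.14178418  0.4794612  -0.00465725]
 tray 930 ((0.5461029410362244, -0.3367514908313751), (0.12363354861736298, 0.30779942870140076), 86.3297119140625)
```

View pics/t1.png

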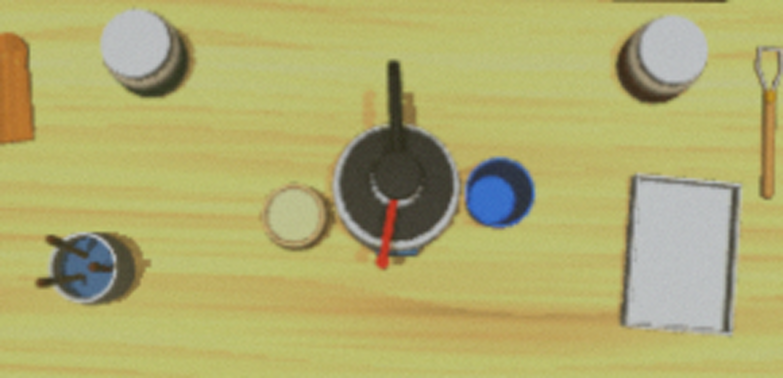

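View pics/s1.png

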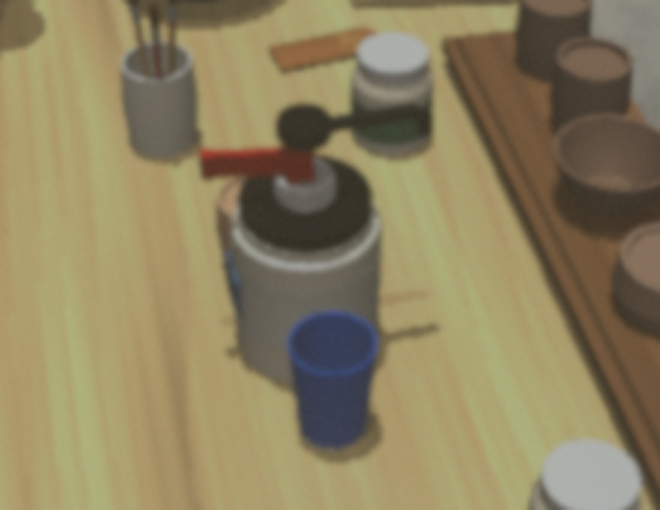

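The jug axis is near (0.537, -0.009), with the clip tab pointing at the robot and the spout pointing away. The cup is to the right at (0.536, -0.119), and the tray is farther right. Next I turn the tool to match the tab and go above it.

```bash
python3 -m creep '[[-0.12,0,0,-3.5,0,0,100],[-0.12,0,0,-3.5,0,0,100],[0,0,0,0,4.4,-2.3,100],[0,0,0,0,4.4,-2.3,100],[0,0,0,0,4.4,-2.3,100],[0,0,0,0,4.4,-2.3,100],[0,0,0,0,4.4,-2.3,100],[0,0,0,0,4.4,-2.3,100]]' 20; python3 -m creep '[[0,0,0,0,4.4,-2.3,100],[0,0,0,0,4.4,-2.3,100],[0,0,0,0,4.4,-2.3,100],[0,0,0,0,4.4,-2.3,100],[0,0,0,0,4.4,-2.3,100],[0,0,0,0,4,-2.3,100],[0,0,0,0,0,0,100],[0,0,0,0,0,0,100]]'
cat > to.py <<'E'
from h import *
import sys
# target x y z clipdir(deg; heading of tool z), tool pointing down -> tool-frame shift in cm
def to(x,y,z):
    s=r.get_state(); M=R.from_euler("xyz",s["eef_rot"],degrees=True).as_matrix()
    print("t",round(s["time_s"],2),"tcp",s["tcp_pos"].round(4),"toolz heading",np.degrees(np.arctan2(M[1,2],M[0,2])).round(2),"toolx",M[:,0].round(3),"F",s["contact_force"].round(2),"w",round(s["gripper_width"],4),"q",s["joints"].round(0))
    print("shift cm",(M.T@(np.array([x,y,z])-s["tcp_pos"])*100).round(2))
if __name__=="__main__":
    to(*map(float,sys.argv[1:4]))
E
cat > w.py <<'E'
from h import *
import sys
n=sys.argv[1]; i=r.camera_info("wrist"); im,d=r.capture("wrist"); w=cloud("wrist",d,i); np.save("w.npy",w)
cv2.imwrite(f"pics/{n}.png",im)
for q in sys.argv[2:]:
    for m in r.masks_of(q,"wrist")[:1]:
        p=w[m["pixels"]];p=p[~np.isnan(p[:,0])]
        print(q,round(m["score"],2),np.round(m["rect"]),"med",np.median(p,0).round(4),"lo",np.percentile(p,3,axis=0).round(3),"hi",np.percentile(p,97,axis=0).round(3))
E
python3 w.py w1 clip pump_head; python3 to.py 0.476 0 0.192
```

```text
time_s: 1.65
tcp_pos: [0.3517, 0.3429, 0.2969]
eef_rot: [-112.6, 90.0, 59.2]
contact_force: [0.7, 0.3, 0.4]
gripper_width: 0.0876
time_s: 2.45
tcp_pos: [0.451, 0.0665, 0.2966]
eef_rot: [-108.3, 90.0, 63.3]
contact_force: [-0.9, 0.6, -0.1]
gripper_width: 0.0878
clip 0.71 [350. 108. 380. 212.] med [ 4.829e-01 -4.000e-04  2.152e-01] lo [ 0.452 -0.008  0.193] hi [0.514 0.008 0.217]
pump_head 0.62 [352.   2. 431. 122.] med [ 0.5389 -0.0071  0.2469] lo [ 0.516 -0.028  0.238] hi [0.579 0.011 0.248]
t 2.6 tcp [0.4506 0.0685 0.2966] toolz heading 171.83 toolx [ 0.  0. -1.] F [-0.   -0.23  0.9 ] w 0.0882 q [ 34.  -3. -19.  -0. -74.  48.]
shift cm [10.46  6.43 -3.48]
```

View pics/w1.png

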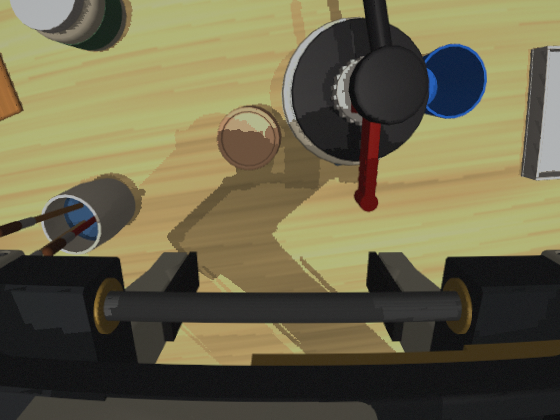

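The wrist view shows the red tab at pixels (370,125) to (368,205), the black head at (390,85) and the cup at (457,80). I'll fit these from this close view.

```bash
cat > c.py <<'E'
from h import *
w=np.load("w.npy").reshape(-1,3)
def sel(x0,x1,y0,y1,z0,z1):
    return w[(w[:,0]>x0)&(w[:,0]<x1)&(w[:,1]>y0)&(w[:,1]<y1)&(w[:,2]>z0)&(w[:,2]<z1)].astype(np.float32)
p=sel(.42,.51,-.04,.04,.205,.222);print("clip",p.min(0),p.max(0),cv2.fitLine(p[:,:2],2,0,.01,.01).ravel())
p=sel(.5,.56,-.05,.05,.243,.255);print("pad",cv2.minEnclosingCircle(p[:,:2]),np.median(p[:,2]))
p=sel(.45,.62,-.09,.07,.16,.174);print("lid",cv2.minEnclosingCircle(p[:,:2]))
p=sel(.45,.62,-.2,-.07,.09,.106);print("cup",cv2.minEnclosingCircle(p[:,:2]))
E
python3 c.py
```

```text
clip [ 0.4489727  -0.01008872  0.20506588] [0.509975   0.00870024 0.21834327] [ 9.8811841e-01 -1.5369454e-01  4.7982305e-01 -5.1999895e-04]Traceback (most recent call last):
  File "c.py", line 6, in <module>
    p=sel(.5,.56,-.05,.05,.243,.255);print("pad",cv2.minEnclosingCircle(p[:,:2]),np.median(p[:,2]))
                                                 ~~~~~~~~~~~~~~~~~~~~~~^^^^^^^^^
cv2.error: OpenCV(4.12.0) /io/opencv/modules/imgproc/src/shapedescr.cpp:201: error: (-215:Assertion failed) count >= 0 && (depth == CV_32F || depth == CV_32S) in function 'minEnclosingCircle'
```

```bash
python3 -m creep '[[0,0,0,0,3.2,-1.7,100],[0,0,0,0,3.2,-1.65,100],[0,0,0,1,0,0,100],[0,0,0,3,0,0,100],[0,0,0,2,0,0,100],[0,0,0,0,0,0,100],[0,0,0,0,0,0,100]]'; python3 to.py 0.4747 0.0003 0.192
```

```text
time_s: 3.3
tcp_pos: [0.475, 0.0006, 0.237]
eef_rot: [92.2, 90.0, -95.9]
contact_force: [0.6, 0.6, 1.0]
gripper_width: 0.0875
t 3.3 tcp [0.475  0.0006 0.237 ] toolz heading 171.88 toolx [-0.    -0.001 -1.   ] F [0.56 0.55 1.05] w 0.0875 q [ 24.   1. -23.   0. -66.  58.]
shift cm [4.5  0.03 0.02]
```

Aligned, so down and grip gently.

```bash
python3 -m creep '[[0,0,0,2,0,0,100],[0,0,0,1.5,0,0,100],[0,0,0,1,0,0,100],[0,0,0,0,0,0,60],[0,0,0,0,0,0,30],[0,0,0,0,0,0,0],[0,0,0,0,0,0,0],[0,0,0,0,0,0,0]]' 25; python3 -m creep '[[0,0,0,0,0,0,0],[0,0,0,0,0,0,0],[0,0,0,0,0,0,0]]';python3 to.py 0.4747 0.0003 0.192
```

```text
time_s: 4.1
tcp_pos: [0.475, -0.0004, 0.192]
eef_rot: [-151.7, 90.0, 20.1]
contact_force: [0.0, 0.0, -0.3]
gripper_width: 0.0532
time_s: 4.4
tcp_pos: [0.4748, -0.0005, 0.1916]
eef_rot: [69.3, 90.0, -119.0]
contact_force: [0.3, 0.4, -0.1]
gripper_width: 0.0288
t 4.4 tcp [ 0.4748 -0.0005  0.1916] toolz heading 171.76 toolx [-0. -0. -1.] F [ 0.28  0.44 -0.1 ] w 0.0288 q [ 24.   3. -27.   0. -60.  58.]
shift cm [-0.04 -0.07  0.02]
```

```bash
python3 -m creep '[[0,0,0,0,0,0,0],[0,0,0,0,0,0,0],[0,0,0,0,0,0,0],[0,0,0,0,0,0,0],[0,0,0,0,0,0,0],[0,0,0,0,0,0,0]]' 25; python3 to.py 0.4747 0.0003 0.192
```

```text
time_s: 5.0
tcp_pos: [0.4748, -0.0006, 0.1916]
eef_rot: [103.5, 90.0, -84.7]
contact_force: [0.3, -2.7, -0.8]
gripper_width: 0.0078
t 5.0 tcp [ 0.4748 -0.0006  0.1916] toolz heading 171.75 toolx [ 0. -0. -1.] F [ 0.29 -2.69 -0.77] w 0.0078 q [ 24.   3. -27.   0. -60.  58.]
shift cm [-0.04 -0.09  0.03]
```

```bash
python3 -m creep '[[0,0,0,0,0.05,0.2,0],[0,0,0,0,0,0.2,0],[0,0,0,0,0,0.2,0],[0,0,0,0,0,0.2,0],[0,0,0,0,0,0.2,0],[0,0,0,0,0,0.2,0],[0,0,0,0,0,0.2,0]]' 25; python3 -m creep '[[0,0,0,0,0,0.5,0],[0,0,0,0,0,1,0],[0,0,0,0,0,1,0],[0,0,0,0,0,1,0],[0,0,0,0,0,0.6,0],[0,0,0,0,0,0,0]]'; python3 w.py w2 clip; python3 to.py 0.425 0.007 0.3
```

```text
time_s: 5.7
tcp_pos: [0.4605, 0.0013, 0.1915]
eef_rot: [-42.4, 90.0, 129.4]
contact_force: [-0.4, -0.4, 0.0]
gripper_width: 0.0078
time_s: 6.3
tcp_pos: [0.4195, 0.0071, 0.1918]
eef_rot: [-136.1, 90.0, 35.7]
contact_force: [1.2, -0.3, 0.4]
gripper_width: 0.0082
clip 0.82 [254. 136. 314. 342.] med [0.467  0.0037 0.2169] lo [ 0.399 -0.012  0.198] hi [0.487 0.012 0.22 ]
t 6.4 tcp [0.4204 0.0072 0.1918] toolz heading 171.79 toolx [ 0.001  0.    -1.   ] F [0.41 0.21 0.34] w 0.0081 q [ 28.  -3. -32.   0. -60.  54.]
shift cm [-10.82  -0.05  -0.46]
```

View pics/w2.png

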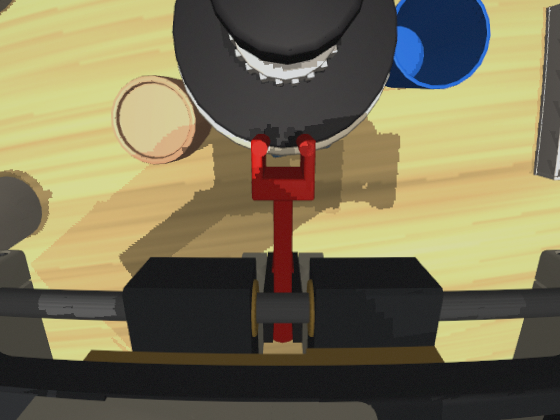

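The clip is off, with its C open at (283,165) and clear of the stem. Next I raise it and carry it to the tray.

```bash
python3 -m creep '[[0,0,0,-3,0,0,0],[0,0,0,-3,1,-0.2,0],[0,0,0,0,4.5,-1.1,0],[0,0,0,0,4.5,-1.1,0],[0,0,0,0,4.5,-1.1,0],[0,0,0,0,4.5,-1.1,0],[0,0,0,0,4.5,-1.1,0],[0,0,0,0,4.5,-1.1,0]]'; python3 -m creep '[[0,0,0,0,3.5,-1.1,0],[0,0,0,0,1.2,-0.4,0],[0,0,0,0,0,0,0],[0,0,0,0,0,0,0]]'
python3 - <<'E'
from h import *
i=r.camera_info("wrist");im,d=r.capture("wrist");w=cloud("wrist",d,i);im2,d2=r.capture("top");w2=cloud("top",d2)
for n,c,w in(("w","wrist",w),("t","top",w2)):
  for m in r.masks_of("tray",c)[:1]:
    p=w[m["pixels"]];p=p[(p[:,2]<.05)]
    print(n,m["score"],m["rect"],cv2.minAreaRect(p[:,:2].astype(np.float32)))
E
python3 to.py .456 -.329 .010
```

```text
time_s: 7.2
tcp_pos: [0.4476, -0.2823, 0.2514]
eef_rot: [123.5, 90.0, -64.7]
contact_force: [1.3, -0.0, -0.8]
gripper_width: 0.0082
time_s: 7.6
tcp_pos: [0.4554, -0.3284, 0.251]
eef_rot: [-20.5, 89.9, 151.2]
contact_force: [-0.6, 0.2, 0.3]
gripper_width: 0.0074
w 0.74 [224.5, 78.8, 341.7, 238.2] ((0.47328275442123413, -0.33282774686813354), (0.13209816813468933, 0.1872544139623642), 86.10419464111328)
t 0.48 [393.9, 260.9, 411.1, 272.1] ((0.4132406711578369, -0.35760927200317383), (0.03618314117193222, 0.05916702002286911), 0.2009975016117096)
t 7.8 tcp [ 0.4558 -0.3276  0.252 ] toolz heading 171.84 toolx [ 0.001 -0.    -1.   ] F [ 0.67  0.31 -0.32] w 0.0079 q [-16.   9. -12.  -0. -69.  98.]
shift cm [24.2   0.14 -0.03]
```

```bash
python3 -m creep '[[0,0,0,3.5,0.4,0,0],[0,0,0,4.5,0,0,0],[0,0,0,4.5,0,0,0],[0,0,0,4.5,0,0,0],[0,0,0,3.5,0,0,0],[0,0,0,2,0,0,0],[0,0,0,1,0,0,0],[0,0,0,0.5,0,0,0]]'; python3 -m creep '[[0,0,0,0.2,0,0,0],[0,0,0,0,0,0,0],[0,0,0,0,0,0,20],[0,0,0,0,0,0,35],[0,0,0,0,0,0,35],[0,0,0,0,0,0,35],[0,0,0,0,0,0,35]]'; python3 to.py .456 -.332 .25
```

```text
time_s: 8.6
tcp_pos: [0.4552, -0.332, 0.0113]
eef_rot: [6.4, 90.0, 178.2]
contact_force: [1.0, 0.2, 0.6]
gripper_width: 0.0079
time_s: 9.3
tcp_pos: [0.4551, -0.3325, 0.0097]
eef_rot: [173.1, 90.0, -15.1]
contact_force: [-0.3, 0.2, -0.3]
gripper_width: 0.0304
t 9.3 tcp [ 0.4551 -0.3325  0.0097] toolz heading 171.76 toolx [ 0. -0. -1.] F [-0.29  0.16 -0.29] w 0.0304 q [-16.  24. -28.  -0. -39.  98.]
shift cm [-24.03  -0.07  -0.09]
```

```bash
python3 -m creep '[[0,0,0,-2,0,0,35],[0,0,0,-4,0,0,35],[0,0,0,-5,0,0,30],[0,0,0,-5,0,0,30],[-0.11,0,0,-5,0,0,30],[-0.105,0,0,-5,0,0,30],[0,0,0,-3,0,0,30],[0,0,0,0,0,0,30]]'; python3 w.py w3 clip tray; python3 to.py .605 -.0042 .29
```

```text
time_s: 10.1
tcp_pos: [0.4567, -0.3336, 0.3051]
eef_rot: [150.3, 89.5, -25.6]
contact_force: [0.2, -0.2, 0.2]
gripper_width: 0.0266
clip 0.72 [272. 121. 299. 196.] med [ 0.491  -0.3343  0.0294] lo [ 0.434 -0.35   0.007] hi [ 0.522 -0.326  0.035]
tray 0.78 [228.  86. 339. 226.] med [ 0.481  -0.3316  0.0035] lo [ 0.397 -0.391  0.002] hi [ 0.558 -0.276  0.031]
t 10.25 tcp [ 0.4546 -0.3322  0.2988] toolz heading -175.94 toolx [-0.001  0.001 -1.   ] F [ 0.14  0.33 -0.59] w 0.0264 q [-16.   8.  -7.  -0. -75. 110.]
shift cm [  0.9  -31.65 -17.33]
```

View pics/w3.png

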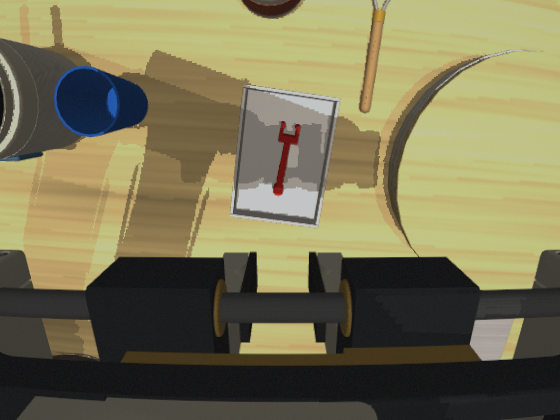

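The clip lies in the tray at about (285,160). Next I go above the spout.

```bash
python3 -m creep '[[0,0,0,0,-3,-1.6,30],[0,0,0,0,-4.3,-2.3,30],[0,0,0,0,-4.3,-2.3,30],[0,0,0,0,-4.3,-2.3,30],[0,0,0,0,-4.3,-2.3,30],[0,0,0,0,-4.3,-2.3,30],[0,0,0,0,-4.3,-2.3,30],[0,0,0,0,-2.9,-1.8,30]]'; python3 -m creep '[[0,0,0,0,0,0,30],[0,0,0,0,0,0,30]]'
python3 - <<'E'
from h import *
i=r.camera_info("wrist");im,d=r.capture("wrist");w=cloud("wrist",d,i).reshape(-1,3)
im,d=r.capture("top");t=cloud("top",d).reshape(-1,3)
for w in(w,t):
  for a,b in((.565,.585),(.585,.605),(.605,.625)):
    p=w[(w[:,0]>a)&(w[:,0]<b)&(abs(w[:,1])<.05)&(w[:,2]>.225)&(w[:,2]<.25)]; print(a,len(p),np.median(p,0).round(4) if len(p) else "")
E
python3 to.py .605 -.0042 .222
```

```text
time_s: 11.05
tcp_pos: [0.6041, -0.0013, 0.2974]
eef_rot: [5.5, 89.8, -170.3]
contact_force: [-0.1, -0.2, -0.3]
gripper_width: 0.0261
time_s: 11.25
tcp_pos: [0.6036, -0.0033, 0.2973]
eef_rot: [10.3, 89.8, -165.5]
contact_force: [0.2, -0.7, 0.5]
gripper_width: 0.0262
0.565 486 [ 0.5752 -0.0075  0.2416]
0.585 495 [ 0.5953 -0.0064  0.2417]
0.605 545 [ 0.6152 -0.0052  0.2417]
0.565 39 [ 0.5746 -0.0059  0.2419]
0.585 21 [ 0.5902 -0.0056  0.2412]
0.605 0 
t 11.35 tcp [ 0.6034 -0.0047  0.2985] toolz heading -175.94 toolx [-0.002 -0.001 -1.   ] F [ 1.15 -0.06  0.4 ] w 0.0264 q [ 18.  12.  -2.  -0. -76.  76.]
shift cm [ 7.65 -0.04 -0.18]
```

```bash
python3 -m creep '[[0,0,0,2,0.1,0,30],[0,0,0,3,0,0,30],[0,0,0,2,0,0,30],[0,0,0,0.6,0,0,30],[0,0,0,0,0,0,30],[0.12,0,0,0,0.84,0.05,30],[0.12,0,0,0,0.84,0.05,30],[0.12,0,0,0,0.84,0.05,30]]' ; python3 to.py .605 -.0042 .222; python3 -m creep '[[0.12,0,0,0,0.84,0.05,30],[0.12,0,0,0,0.84,0.05,30],[0.12,0,0,0,0.84,0.05,30],[0,0,0,0,0,0,30]]'
python3 - <<'E'
from h import *
s=r.get_state();M=R.from_euler("xyz",s["eef_rot"],degrees=True).as_matrix()
d=s["tcp_pos"][:2]-[.535,-.0091];print(s["time_s"],s["tcp_pos"],"rad",np.hypot(*d),"head",np.degrees(np.arctan2(d[1],d[0])),"toolz-180",np.degrees(np.arctan2(-M[1,2],-M[0,2])),s["contact_force"])
E
```

```text
time_s: 12.15
tcp_pos: [0.6021, -0.0305, 0.2252]
eef_rot: [-151.4, 89.9, 11.8]
contact_force: [0.5, 1.4, -0.3]
gripper_width: 0.026
t 12.15 tcp [ 0.6021 -0.0305  0.2252] toolz heading 163.16 toolx [ 0.002  0.    -1.   ] F [ 0.5   1.43 -0.28] w 0.026 q [ 16.  14.  -9.   0. -67.  57.]
shift cm [ 0.32 -2.6   0.48]
time_s: 12.55
tcp_pos: [0.5903, -0.0534, 0.2254]
eef_rot: [-138.5, 89.9, 4.2]
contact_force: [-0.1, -0.2, 0.4]
gripper_width: 0.0262
12.55 [ 0.59030296 -0.05337741  0.22536335] rad 0.0708442424368473 head -38.68193928868775 toolz-180 -37.33225782731045 [-0.10132121 -0.24687136  0.39457184]
```

```bash
python3 -m creep '[[0.12,0,0,0,0.84,0.05,30],[0.12,0,0,0,0.84,0.05,30],[0.12,0,0,0,0.84,0.05,30],[0.12,0,0,0,0.84,0.05,30],[0.12,0,0,0,0.84,0.05,30],[0.12,0,0,0,0.84,0.05,30],[0.12,0,0,0,0.84,0.05,30],[0.12,0,0,0,0.84,0.05,30]]'; python3 -m creep '[[0.03,0,0,0,0.2,0,30],[0,0,0,0,0,0,30]]'
cat > d.py <<'E'
from h import *
s=r.get_state();M=R.from_euler("xyz",s["eef_rot"],degrees=True).as_matrix()
d=s["tcp_pos"][:2]-[.535,-.0091];print(s["time_s"],s["tcp_pos"],"rad",np.hypot(*d),"head",np.degrees(np.arctan2(d[1],d[0])),"toolz-180",np.degrees(np.arctan2(-M[1,2],-M[0,2])),s["contact_force"])
for c in("side","top"):
  im,d=r.capture(c);w=cloud(c,d);cv2.imwrite(f"pics/{c}_d{s['time_s']:.1f}.png",im);w=w.reshape(-1,3)
  q=w[(abs(w[:,0]-.536)<.05)&(abs(w[:,1]+.119)<.06)&(w[:,2]>.088)&(w[:,2]<.106)&(w[:,1]<-.085)];print("cup",cv2.minEnclosingCircle(q[:,:2].astype(np.float32)))
  for m in r.masks_of("pump_head",c)[:1]:
    p=w.reshape(420,560,3)[m["pixels"]];p=p[(p[:,2]>.17)&(p[:,2]<.255)]
    print(c,m["score"],len(p),np.percentile(p,[2,50,98],axis=0).round(3))
  print("spoutline",*[np.median(w[(w[:,1]<b)&(w[:,1]>b-.015)&(abs(w[:,0]-.535)<.06)&(w[:,2]>.15)&(w[:,2]<.25)],0).round(3) for b in(-.04,-.055,-.07,-.085,-.1)])
E
python3 d.py
```

```text
time_s: 13.35
tcp_pos: [0.5322, -0.0804, 0.2249]
eef_rot: [-92.0, 89.9, -4.3]
contact_force: [1.6, -0.7, -0.2]
gripper_width: 0.0268
time_s: 13.55
tcp_pos: [0.5299, -0.0802, 0.2248]
eef_rot: [-84.1, 89.9, 2.2]
contact_force: [0.8, 0.1, 0.2]
gripper_width: 0.0263
13.55 [ 0.52990077 -0.08015325  0.22484257] rad 0.07123598830314168 head -94.1048656369437 toolz-180 -93.72532274582049 [0.77482167 0.09159172 0.21381315]
cup ((0.5350691080093384, -0.12124800682067871), 0.038991980254650116)
side 0.59 214 [[ 0.53  -0.12   0.193]
 [ 0.536 -0.065  0.242]
 [ 0.549 -0.014  0.25 ]]
spoutline [ 0.53  -0.047  0.168] [ 0.533 -0.062  0.162] [ 0.535 -0.077  0.243] [ 0.534 -0.089  0.241] [ 0.536 -0.108  0.239]
cup ((0.5133442878723145, -0.1456303745508194), 0.003960273694247007)
spoutline [ 0.495 -0.041  0.166] [nan nan nan] [nan nan nan] [nan nan nan] [nan nan nan]
  return _methods._mean(a, axis=axis, dtype=dtype,
  ret = um.true_divide(
```

```bash
python3 -m creep '[[0,0,0,0,-0.5,0,30],[0,0,0,-3,0,0,30],[0,0,0,-4,0,0,30],[0,0,0,-1,0,2,0],[0,0,0,0,0,4,0],[0,0,0,0,0,1.1,0],[0,0,0,0,0,0,0],[0,0,0,0,0,0,0]]'; python3 d.py 2>/dev/null; python3 to.py .536 -.0095 .258;ls pics
```

```text
time_s: 14.55
tcp_pos: [0.5394, -0.0097, 0.3033]
eef_rot: [126.5, 90.0, -147.3]
contact_force: [0.5, 0.4, -0.0]
gripper_width: 0.0007
14.55 [ 0.53941025 -0.00972251  0.30328446] rad 0.004453964088278145 head -8.034241233363577 toolz-180 -93.82916846265886 [ 0.48077373  0.44588439 -0.04321172]
cup ((0.5364007949829102, -0.12037176638841629), 0.038766663521528244)
side 0.57 422 [[ 0.516 -0.12   0.191]
 [ 0.535 -0.03   0.243]
 [ 0.552  0.005  0.25 ]]
spoutline [ 0.529 -0.048  0.168] [ 0.532 -0.062  0.163] [ 0.536 -0.078  0.243] [ 0.536 -0.093  0.242] [ 0.535 -0.107  0.238]
cup ((0.5366169214248657, -0.11819954216480255), 0.036883775144815445)
t 14.75 tcp [ 0.5392 -0.0104  0.3034] toolz heading 86.06 toolx [-0. -0. -1.] F [-0.35 -0.97  1.14] w 0.0002 q [ 20.   5.  -9.   0. -75. -24.]
shift cm [4.54 0.33 0.07]
s1.png
side0.png
side_d13.6.png
side_d14.6.png
t1.png
top0.png
top_d13.6.png
top_d14.6.png
w1.png
w2.png
w3.png
```

```bash
cat > ok.py <<'E'
from plant import r
import sys
s=r.get_state(); f=s["contact_force"]; print(round(s["time_s"],2),"z",s["tcp_pos"][2].round(4),"F",f.round(1)); sys.exit(f[2]>11.5)
E
python3 -m creep '[[0,0,0,2,0.3,0,0],[0,0,0,2,0,0,0],[0,0,0,1,0,0,0],[0,0,0,0.2,0,0,0],[0,0,0,0,0,0,0]]'; python3 to.py .536 -.0095 .235
python3 -m creep '[[0,0,0,0.2,0,0,0],[0,0,0,0.2,0,0,0],[0,0,0,0.2,0,0,0],[0,0,0,0,0,0,0]]'; python3 ok.py;  python3 to.py .536 -.0095 .235
```

```text
time_s: 15.25
tcp_pos: [0.5366, -0.0098, 0.2519]
eef_rot: [-166.6, 90.0, -80.5]
contact_force: [0.4, 0.2, 0.2]
gripper_width: 0.0005
t 15.25 tcp [ 0.5366 -0.0098  0.2519] toolz heading 86.09 toolx [ 0. -0. -1.] F [0.37 0.18 0.17] w 0.0005 q [ 20.   7. -15.   0. -69. -24.]
shift cm [1.69 0.06 0.02]
time_s: 15.65
tcp_pos: [0.5368, -0.0094, 0.2462]
eef_rot: [-83.7, 89.9, 2.4]
contact_force: [-0.4, 0.9, 3.8]
gripper_width: 0.0005
15.65 z 0.2462 F [-0.4  0.9  3.8]
t 15.65 tcp [ 0.5368 -0.0094  0.2462] toolz heading 86.12 toolx [ 0.001  0.    -1.   ] F [-0.36  0.86  3.77] w 0.0005 q [ 20.   7. -15.   0. -68. -24.]
shift cm [ 1.12  0.08 -0.02]False
```

Contact feels right at 4 N. I press on in small guarded steps.

```bash
python3 -m creep '[[0,0,0,0.2,0,0,0],[0,0,0,0.2,0,0,0],[0,0,0,0.2,0,0,0],[0,0,0,0.2,0,0,0],[0,0,0,0.2,0,0,0],[0,0,0,0.1,0,0,0],[0,0,0,0,0,0,0]]' >/dev/null; python3 ok.py && 
python3 -m creep '[[0,0,0,0.07,0,0,0],[0,0,0,0,0,0,0]]' >/dev/null && python3 ok.py &&
python3 -m creep '[[0,0,0,0.07,0,0,0],[0,0,0,0,0,0,0]]' >/dev/null && python3 ok.py &&
python3 -m creep '[[0,0,0,0.07,0,0,0],[0,0,0,0,0,0,0]]' >/dev/null && python3 ok.py &&
python3 -m creep '[[0,0,0,0.07,0,0,0],[0,0,0,0,0,0,0]]' >/dev/null && python3 ok.py &&
python3 -m creep '[[0,0,0,0.07,0,0,0],[0,0,0,0,0,0,0]]' >/dev/null && python3 ok.py &&
python3 -m creep '[[0,0,0,0.07,0,0,0],[0,0,0,0,0,0,0]]' >/dev/null && python3 ok.py &&
python3 -m creep '[[0,0,0,0.07,0,0,0],[0,0,0,0,0,0,0]]' >/dev/null && python3 ok.py &&
python3 -m creep '[[0,0,0,0.07,0,0,0],[0,0,0,0,0,0,0]]' >/dev/null && python3 ok.py
```

```text
16.35 z 0.235 F [0.1 1.4 5.9]False
```

```bash
sed -i 's/sys.exit(f\[2\]>11.5)/sys.exit(int(f[2]>11.5))/' ok.py
python3 -m creep '[[0,0,0,0.07,0,0,0],[0,0,0,0,0,0,0]]' >/dev/null && python3 ok.py &&
python3 -m creep '[[0,0,0,0.07,0,0,0],[0,0,0,0,0,0,0]]' >/dev/null && python3 ok.py &&
python3 -m creep '[[0,0,0,0.07,0,0,0],[0,0,0,0,0,0,0]]' >/dev/null && python3 ok.py &&
python3 -m creep '[[0,0,0,0.07,0,0,0],[0,0,0,0,0,0,0]]' >/dev/null && python3 ok.py &&
python3 -m creep '[[0,0,0,0.07,0,0,0],[0,0,0,0,0,0,0]]' >/dev/null && python3 ok.py &&
python3 -m creep '[[0,0,0,0.07,0,0,0],[0,0,0,0,0,0,0]]' >/dev/null && python3 ok.py &&
python3 -m creep '[[0,0,0,0.07,0,0,0],[0,0,0,0,0,0,0]]' >/dev/null && python3 ok.py &&
python3 -m creep '[[0,0,0,0.07,0,0,0],[0,0,0,0,0,0,0]]' >/dev/null && python3 ok.py &&
python3 -m creep '[[0,0,0,0.07,0,0,0],[0,0,0,0,0,0,0]]' >/dev/null && python3 ok.py &&
python3 -m creep '[[0,0,0,0.07,0,0,0],[0,0,0,0,0,0,0]]' >/dev/null && python3 ok.py
```

```text
16.55 z 0.2344 F [-1.   0.7  5.9]
16.75 z 0.2337 F [-0.   0.3  5.6]
16.95 z 0.233 F [0.  0.3 7.4]
17.15 z 0.2323 F [-0.7 -0.2  5.2]
17.35 z 0.2316 F [-0.6 -0.4  6.4]
17.55 z 0.231 F [-0.8  0.7  6.8]
17.75 z 0.2303 F [-0.2  0.5  5.6]
17.95 z 0.2296 F [-0.4  1.   6.2]
18.15 z 0.2289 F [-0.6  0.5  7. ]
18.35 z 0.2282 F [-1.1  0.7  7.5]
```

```bash
python3 -m creep '[[0,0,0,0.07,0,0,0],[0,0,0,0,0,0,0]]' >/dev/null && python3 ok.py &&
python3 -m creep '[[0,0,0,0.07,0,0,0],[0,0,0,0,0,0,0]]' >/dev/null && python3 ok.py &&
python3 -m creep '[[0,0,0,0.07,0,0,0],[0,0,0,0,0,0,0]]' >/dev/null && python3 ok.py &&
python3 -m creep '[[0,0,0,0.07,0,0,0],[0,0,0,0,0,0,0]]' >/dev/null && python3 ok.py &&
python3 -m creep '[[0,0,0,0.07,0,0,0],[0,0,0,0,0,0,0]]' >/dev/null && python3 ok.py &&
python3 -m creep '[[0,0,0,0.07,0,0,0],[0,0,0,0,0,0,0]]' >/dev/null && python3 ok.py &&
python3 -m creep '[[0,0,0,0.07,0,0,0],[0,0,0,0,0,0,0]]' >/dev/null && python3 ok.py &&
python3 -m creep '[[0,0,0,0.07,0,0,0],[0,0,0,0,0,0,0]]' >/dev/null && python3 ok.py &&
python3 -m creep '[[0,0,0,0.07,0,0,0],[0,0,0,0,0,0,0]]' >/dev/null && python3 ok.py &&
python3 -m creep '[[0,0,0,0.07,0,0,0],[0,0,0,0,0,0,0]]' >/dev/null && python3 ok.py &&
python3 -m creep '[[0,0,0,0.07,0,0,0],[0,0,0,0,0,0,0]]' >/dev/null && python3 ok.py &&
python3 -m creep '[[0,0,0,0.07,0,0,0],[0,0,0,0,0,0,0]]' >/dev/null && python3 ok.py &&
python3 -m creep '[[0,0,0,0.07,0,0,0],[0,0,0,0,0,0,0]]' >/dev/null && python3 ok.py &&
python3 -m creep '[[0,0,0,0.07,0,0,0],[0,0,0,0,0,0,0]]' >/dev/null && python3 ok.py
```

```text
18.55 z 0.2275 F [-1.   0.6  8.2]
18.75 z 0.2269 F [-0.2  0.1  8.1]
18.95 z 0.2266 F [-2.3  0.7 10.9]
19.15 z 0.2263 F [-3.6  1.  12.9]
```

```bash
python3 -m creep '[[0,0,0,0.07,0,0,0],[0,0,0,0,0,0,0]]' >/dev/null ; python3 ok.py;
python3 -m creep '[[0,0,0,0.05,0,0,0],[0,0,0,0,0,0,0]]' >/dev/null ; python3 ok.py
```

```text
19.35 z 0.2261 F [-5.4  1.3 16.6]
19.55 z 0.2258 F [-5.8  1.2 17.4]
```

Seated at 17.4 N. I let it up fully and check.

```bash
python3 -m creep '[[0,0,0,-0.2,0,0,0],[0,0,0,-0.5,0,0,0],[0,0,0,-1,0,0,0],[0,0,0,-1.2,0,0,0],[0,0,0,-1,0,0,0],[0,0,0,0,0,0,0],[0,0,0,0,0,0,0],[0,0,0,0,0,0,0]]'; python3 d.py 2>/dev/null; python3 to.py .536 -.0095 .250
```

```text
time_s: 20.35
tcp_pos: [0.5358, -0.0095, 0.2618]
eef_rot: [96.6, 89.9, -177.3]
contact_force: [-0.6, 0.6, 0.4]
gripper_width: 0.0005
20.35 [ 0.5357793  -0.00945546  0.26180154] rad 0.0008565433375788431 head -24.518749340558852 toolz-180 -93.90317774293223 [-0.57709304  0.56404124  0.39549578]
cup ((0.5357301831245422, -0.11987858265638351), 0.03864885866641998)
side 0.8 432 [[ 0.515 -0.12   0.19 ]
 [ 0.535 -0.03   0.243]
 [ 0.553  0.001  0.251]]
spoutline [ 0.529 -0.047  0.167] [ 0.533 -0.062  0.163] [ 0.536 -0.076  0.242] [ 0.535 -0.094  0.242] [ 0.536 -0.108  0.238]
cup ((0.5361325144767761, -0.1180839017033577), 0.03681130334734917)
top 0.57 138 [[ 0.486 -0.113  0.17 ]
 [ 0.534 -0.079  0.238]
 [ 0.542  0.006  0.246]]
spoutline [ 0.506 -0.049  0.167] [ 0.53  -0.06   0.168] [ 0.536 -0.077  0.241] [ 0.536 -0.092  0.241] [ 0.537 -0.107  0.238]
t 20.55 tcp [ 0.5361 -0.0095  0.2621] toolz heading 86.1 toolx [-0.001 -0.    -1.   ] F [-0.17 -0.12  0.81] w 0.0003 q [ 20.   6. -14.  -0. -70. -24.]
shift cm [ 1.21  0.01 -0.  ]
```

```bash
sed -i 's/11.5/13/' ok.py
python3 -m creep '[[0,0,0,0.8,0,0,0],[0,0,0,0.4,0,0,0],[0,0,0,0.3,0,0,0],[0,0,0,0.3,0,0,0],[0,0,0,0.3,0,0,0],[0,0,0,0.3,0,0,0],[0,0,0,0.2,0,0,0],[0,0,0,0,0,0,0]]' >/dev/null; python3 ok.py &&
python3 -m creep '[[0,0,0,0.07,0,0,0],[0,0,0,0,0,0,0]]' >/dev/null && python3 ok.py &&
python3 -m creep '[[0,0,0,0.07,0,0,0],[0,0,0,0,0,0,0]]' >/dev/null && python3 ok.py &&
python3 -m creep '[[0,0,0,0.07,0,0,0],[0,0,0,0,0,0,0]]' >/dev/null && python3 ok.py &&
python3 -m creep '[[0,0,0,0.07,0,0,0],[0,0,0,0,0,0,0]]' >/dev/null && python3 ok.py &&
python3 -m creep '[[0,0,0,0.07,0,0,0],[0,0,0,0,0,0,0]]' >/dev/null && python3 ok.py &&
python3 -m creep '[[0,0,0,0.07,0,0,0],[0,0,0,0,0,0,0]]' >/dev/null && python3 ok.py &&
python3 -m creep '[[0,0,0,0.07,0,0,0],[0,0,0,0,0,0,0]]' >/dev/null && python3 ok.py &&
python3 -m creep '[[0,0,0,0.07,0,0,0],[0,0,0,0,0,0,0]]' >/dev/null && python3 ok.py &&
python3 -m creep '[[0,0,0,0.07,0,0,0],[0,0,0,0,0,0,0]]' >/dev/null && python3 ok.py &&
python3 -m creep '[[0,0,0,0.07,0,0,0],[0,0,0,0,0,0,0]]' >/dev/null && python3 ok.py &&
python3 -m creep '[[0,0,0,0.07,0,0,0],[0,0,0,0,0,0,0]]' >/dev/null && python3 ok.py &&
python3 -m creep '[[0,0,0,0.07,0,0,0],[0,0,0,0,0,0,0]]' >/dev/null && python3 ok.py &&
python3 -m creep '[[0,0,0,0.07,0,0,0],[0,0,0,0,0,0,0]]' >/dev/null && python3 ok.py &&
python3 -m creep '[[0,0,0,0.07,0,0,0],[0,0,0,0,0,0,0]]' >/dev/null && python3 ok.py &&
python3 -m creep '[[0,0,0,0.07,0,0,0],[0,0,0,0,0,0,0]]' >/dev/null && python3 ok.py &&
python3 -m creep '[[0,0,0,0.07,0,0,0],[0,0,0,0,0,0,0]]' >/dev/null && python3 ok.py
```

```text
21.35 z 0.2366 F [-4.1  0.   5.6]
21.55 z 0.2361 F [-3.8  1.2  6.4]
21.75 z 0.2354 F [-3.8  0.7  5.9]
21.95 z 0.2347 F [-4.4  1.4  6.2]
22.15 z 0.234 F [-4.7  1.6  6. ]
22.35 z 0.2334 F [-4.8  1.5  6. ]
22.55 z 0.2327 F [-4.7  1.9  6. ]
22.75 z 0.232 F [-4.9  1.7  6.2]
22.95 z 0.2313 F [-4.6  0.9  6.7]
23.15 z 0.2306 F [-5.   1.4  7.2]
23.35 z 0.2299 F [-3.9  1.2  5.8]
23.55 z 0.2292 F [-5.4  2.4  6.9]
23.75 z 0.2285 F [-4.   1.4  6.7]
23.95 z 0.2279 F [-5.3  2.7  7.7]
24.15 z 0.2272 F [-5.5  0.8  6.7]
24.35 z 0.2267 F [-5.   0.5  7.7]
24.55 z 0.2264 F [-6.8  1.8 11.2]
```

```bash
sed -i 's/>13)/>15.8)/' ok.py
python3 -m creep '[[0,0,0,0.07,0,0,0],[0,0,0,0,0,0,0]]' >/dev/null && python3 ok.py &&
python3 -m creep '[[0,0,0,0.06,0,0,0],[0,0,0,0,0,0,0]]' >/dev/null && python3 ok.py &&
python3 -m creep '[[0,0,0,0.05,0,0,0],[0,0,0,0,0,0,0]]' >/dev/null && python3 ok.py
```

```text
24.75 z 0.2262 F [-8.6  3.2 14.3]
24.95 z 0.2259 F [-8.4  2.7 17.3]
```

```bash
python3 -m creep '[[0,0,0,-0.2,0,0,0],[0,0,0,-0.5,0,0,0],[0,0,0,-1,0,0,0],[0,0,0,-1.2,0,0,0],[0,0,0,-1,0,0,0],[0,0,0,-1,0,0,0],[0,0,0,0,0,0,0],[0,0,0,0,0,0,0]]'; python3 d.py 2>/dev/null; python3 to.py .536 -.0095 .250
python3 - <<'E'
import numpy as np,cv2
from h import *
im,d=r.capture("top");t=cloud("top",d)
for w in(np.load("top0.npy"),t):
    w=w.reshape(-1,3);p=w[(abs(w[:,0]-.535)<.08)&(abs(w[:,1]+.009)<.08)&(w[:,2]>.145)&(w[:,2]<.176)];print("lid",cv2.minEnclosingCircle(p[:,:2].astype(np.float32)),np.median(p,0))
for q in("clip","tray"):
  for m in r.masks_of(q,"top")[:1]:
    p=t[m["pixels"]];print(q,m["score"],np.nanmedian(p,0))
E
```

```text
time_s: 25.75
tcp_pos: [0.5363, -0.0094, 0.273]
eef_rot: [-20.5, 90.0, 65.6]
contact_force: [1.1, -0.4, -0.7]
gripper_width: 0.0006
25.75 [ 0.53629911 -0.00936612  0.27298226] rad 0.0013260850152350563 head -11.576698806657939 toolz-180 -93.90262594106542 [ 1.11621907 -0.3500683  -0.68375226]
cup ((0.5341482758522034, -0.12191909551620483), 0.03888911008834839)
side 0.89 453 [[ 0.514 -0.12   0.195]
 [ 0.535 -0.029  0.243]
 [ 0.554  0.006  0.251]]
spoutline [ 0.53  -0.048  0.168] [ 0.532 -0.062  0.163] [ 0.536 -0.077  0.243] [ 0.536 -0.094  0.243] [ 0.537 -0.11   0.24 ]
cup ((0.5363524556159973, -0.1181335598230362), 0.03693128749728203)
top 0.51 106 [[ 0.531 -0.116  0.229]
 [ 0.536 -0.09   0.24 ]
 [ 0.543 -0.062  0.244]]
spoutline [ 0.506 -0.049  0.167] [ 0.53  -0.061  0.168] [ 0.536 -0.078  0.241] [ 0.536 -0.093  0.241] [ 0.537 -0.108  0.238]
t 25.95 tcp [ 0.536  -0.0095  0.2725] toolz heading 86.1 toolx [-0.001 -0.    -1.   ] F [-0.64  0.53 -1.08] w 0.0004 q [ 20.   6. -13.  -0. -72. -24.]
shift cm [ 2.25  0.   -0.  ]
lid ((0.5363674759864807, -0.009365453384816647), 0.06087182089686394) [ 0.52993788 -0.01188885  0.16706347]
lid ((0.5218299627304077, -0.010212975554168224), 0.05582260340452194) [ 0.5040244  -0.01161766  0.16692696]
clip 0.74 [ 0.5376594  -0.1264629   0.02250128]
tray 0.57 [ 0.4765319  -0.33229434  0.00371811]
```

```bash
python3 -m creep '[[0,0,0,-3,0,0,0],[0,0,0,-4,0,0,0],[0,0,0,-3,0,0,0],[0,0,0,0,0,4,0],[0,0,0,0,0,4,0],[0,0,0,0,0,4,0],[0,0,0,0,0,4,0],[0,0,0,0,0,0,0]]'
python3 - <<'E'
import cv2,numpy as np
from h import *
a,_=r.capture("top");b,_=r.capture("side")
A=cv2.resize(a[150:290,140:430],(780,300));B=cv2.resize(b[150:320,100:440],(600,300))
cv2.imwrite("pics/fin.png",np.vstack([A,np.pad(B,((0,0),(0,180),(0,0)))]))
E
```

```text
time_s: 26.9
tcp_pos: [0.5472, 0.154, 0.3719]
eef_rot: [100.0, 89.9, -173.7]
contact_force: [0.0, -0.1, -0.5]
gripper_width: 0.0002
```

View pics/fin.png

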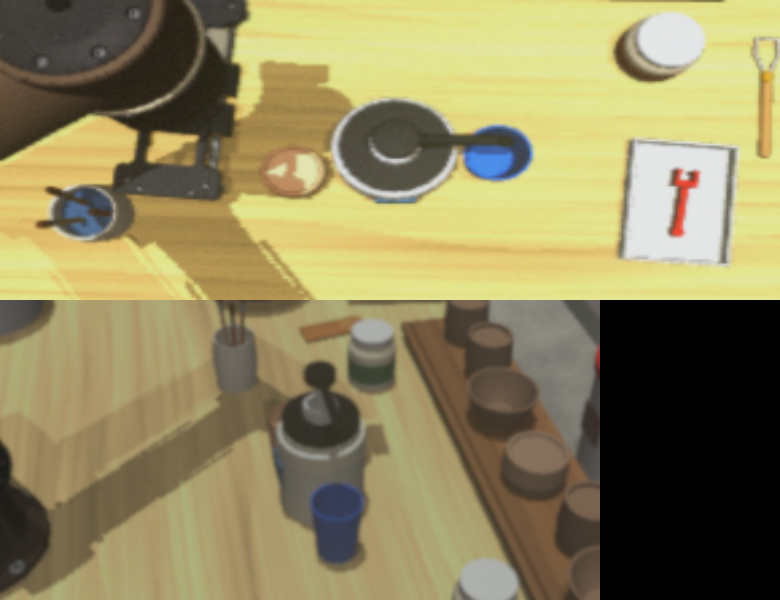

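The final view shows the clip in the tray at (683,200), the spout over the cup at (497,145), and everything else standing where it was. I hand in the job.

```bash
python3 -c "from plant import r; r.close_job()"
```

```text
the job is handed in; nothing more can be done
```

The job is done and handed in at about 27 s of the 67 s allowed.

- **Clip:** I pulled it straight off the stem and laid it in the white tray. The last picture shows it lying inside the tray.
- **Spout:** I swung it about 94° clockwise. Its line lies within about 2 mm of the cup's centre, and the mouth is over the cup.
- **Priming:** I made two full strokes. Each bottomed out after about 22 mm, seated at 17.4 N and 17.3 N, then came all the way back up.
- **Last checks:** The last picture and depth readings show cup and spout unmoved, and the arm is clear of everything. The sideways force reached about 8.6 N during the second stroke.
- **Checks that disagreed:** The late jug-lid circle fit from above was about 15 mm off, with the arm partly blocking that view. The top-camera clip detection in that same check gave a point near the cup. I set both aside: the spout readings had not moved, and the last picture shows the jug in place and the clip in the tray.

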